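# Roll the scroll ring two turns open to release the turned lid

### The arm

A 6-joint arm with a two-finger parallel gripper is mounted at the origin on the work surface. World frame = base frame: x ahead of the robot, y to its left, z up, the work surface at z = 0. Lengths are in m, angles in degrees, forces in N, time in s.
With the tool pointing down it reaches from about 0.25 to 0.725 m from the base axis. Payload 4 kg.
Tool frame: the origin (TCP) lies at the very end of the fingers, on their centre line; the grasp point (between the pads) lies 19 mm behind it; z points along the fingers, x is the direction in which the jaws open and shut, and the axes are right-handed (so a half turn about z gives the same grasp; the last joint's range is limited). The gripper opens to 85 mm and grips with 20 to 120 N. Pads are 22 mm wide; open, the fingers measure 114 mm over their backs; the gripper's body (76 mm by 85 mm) begins 54 mm behind the grasp point. The pads swing forward as they close: fully open they stand 13 mm farther back than shut.
Start: joints at [-63.541, 13.785, 0.286, 76.501, 0, 90], TCP at [0.223, -0.448, 0.231] pointing down, gripper open.
Joint ranges: [-155.79, 155.79], [-60.16, 107.12], [-62.33, 73.08], [-114, 123.19], [-81.49, 82.49], [-180, 180]. Speed limits (degrees/s): [159.86, 159.86, 180, 180, 180, 180].

### API

Orientations are given as [roll, pitch, yaw] about the fixed x, y, z axes, in that order (R = Rz(yaw) Ry(pitch) Rx(roll)).
In Python, from plant import move_pose, line_to, move_joints, command_gripper, dwell, inverse_kinematics, get_state, snapshot, camera_info, MotionError, sign_off gives the robot as it stands. Calls block until the motion is done:
- move_pose(position, orientation): joint-space move of the TCP to a pose.
- line_to(position, vel=0.15, attitude=None): straight line of the TCP; attitude=None keeps the orientation; vel is the mean speed in m/s.
- move_joints(angles): joint-space move.
- command_gripper(opening, squeeze=None): finger opening in m; squeeze is the grip in N (None keeps the last); returns when the fingers have stopped.
- dwell(seconds).
- inverse_kinematics(position, orientation): joint angles nearest the present ones, or None.
- get_state(): the state.
- snapshot(name): name is "scene" or "top" or "wrist"; returns the picture (400x640x3 uint8, blue, green, red); there is no depth.
- camera_info(name): a dict with "fx", "fy", "cx", "cy" (pixels), "k1" (the pictures are not rectified: a ray, as slopes to the right and down, at radius r is drawn at 1 + k1 r^2 times it, then the intrinsics apply), "position" and "rotation" of the camera in the world. Camera axes: x right, y up, looking along -z (the intrinsics and any distortion apply to the point x, -y, -z); pixel columns grow to the right and rows downward; lengths in m; the calibration is good to about 2 mm. A picture is of the moment at which its call begins: read the wrist's pose just before it. camera_info takes no time and is no camera call; for the wrist camera it gives the pose at the moment of the call.
A pose or a line that the arm cannot do raises MotionError and nothing moves.
- sign_off(): hands the job in, once; it reports no verdict.
The state is a dict: "clock": time; "joint_pos": joint angles; "joint_vel": joint speeds; "tau": joint torques, N m; "eef_pos": TCP position; "eef_rot": TCP orientation; "wrist_force": force on the tool from outside, world axes, zero at the start; "torque": the same for the moment, N m; "grip_width": finger opening in m.
Only numpy, scipy, OpenCV 4.12 (cv2) and the standard library are available. Lean on these libraries where they do the work, as an engineer would, in place of code of your own. Each camera call takes 0.05 s, during which the arm holds its last target.

### The job

Two hand-operated scroll chucks stand face up on the bench; one of them still holds a turned wooden lid in its jaws. Roll a fingertip round the knurled rim of that chuck's ring, anticlockwise seen from above, through two full turns, so that the jaws let go of the lid, and stop there, with the small screw on the ring back beside the line on the chuck's face. Do not grip or lift anything: the lid is not touched and stays loose in the open jaws, the empty chuck stays as it is, and the other things on the bench are left where they lie.

Things in the scene. Friction and masses are not known exactly. Their poses are not given: they have to be found in the camera images.
- scroll_ring_centre (a point): The chuck that holds the lid, fixed, at the left or the right of two places 0.5 to 0.6 m ahead of the robot. This point lies on its upright axis, 37 mm above the bench, half-way up its knurled steel ring: 24 mm high (25 to 49 mm above the bench) and 100 mm in diameter over the knurl, 32 upright rounded ribs 2 mm proud. Axes are the fixed chuck's, z up. Nothing loose lies within 95 mm of it.
- scroll_ring (a joint): Turn of that ring in rad, anticlockwise seen from above positive. Always starts at 0, jaws closed on the lid; one full turn is 2 pi; it stops dead at three turns (6 pi). It was cracked loose with the bars: it turns either way against a steady drag of about 2 N at the rim, stays where it is left, and moves each jaw out 3 mm a turn.
- scroll_ring_screw (a point): Head of the one small dark screw, 5 mm in diameter, on the top lip of that ring, 45 mm from the axis, 50 mm above the bench; it goes round with the ring. At the start, and after each full turn, it stands beside the short dark line cut in the rim of the chuck's face, at 45 degrees from the chuck's x axis towards its y axis.
- chuck: The same chuck as a whole; origin on its axis, at the bench. From below: plywood foot 135 mm square, 15 mm thick; the ring; the face, a steel disc 86 mm in diameter, its top 53 mm above the bench; four jaws to 66 mm, together 68 mm across when closed, 80 after two turns; the lid to 73 mm. So a finger reaching straight down beside the ring, to 17 mm above the bench or more, meets the ring alone.
- lid_blank: The turned lid in the jaws of that chuck: medium brown wood, 56 mm in diameter and 20 mm high, loose; its 43 mm tenon, 14 mm high, stands down between the jaws on the chuck's face. Origin at the centre of the tenon's underside, 53 mm above the bench, z up.
- empty_ring_centre (a point): The same point of the other chuck, of the same build, with nothing in its jaws, which are closed to a smaller circle.
- empty_ring (a joint): Turn of the empty chuck's ring in rad, 0 at the start; to be left alone.
- tommy_bar_1: Steel bar, 130 mm long and 8 mm thick, lying between the two chucks.
- tommy_bar_2: A second such bar beside it.
- live_centre: Steel lathe centre standing on its head, 39 mm in diameter, 92 mm high, beyond the chucks.
- wax_tin: Round aluminium tin, 84 mm in diameter, 38 mm high, beyond the chucks on the left.
- glue_bottle: White bottle, 38 mm in diameter, 105 mm high, beyond the chucks on the right.
- round_blank: Dark wooden cylinder, 68 mm in diameter, 55 mm high, on the right, nearer the robot than the chucks.
- brush: Brush with a wooden handle, 200 mm long, lying at the right.
- gouge: Turning gouge with a wooden handle, 375 mm long, 34 mm thick, lying on the left.
Not all that is in view belongs to the job. Of the things that look like the lid_blank, the larger one is meant. What is shaped like the part that bears empty_ring_centre but yellow is not meant.

How it is judged:
By the outcome, as a careful person would: the job done as asked, in the order asked, and still so for the second after the job is handed in, with the robot touching nothing.
It also fails if it takes over 67 s, if anything falls off the work surface, if the arm or the gripper's body presses on something with over 40 N, if the wrist force passes 120 N, or if a joint passes its speed limit or range.

## Working session

There is one attempt and no reset: what is moved stays moved. The work goes in short steps, each a Python script; the robot and the scene stay as the last script left them, time stands still between calls to the robot, and variables do not carry over. Pictures are saved under pics/ and viewed, and the job is handed in when it is done.

```bash
ls; mkdir -p pics; python3 - <<'E'
from plant import *
import cv2
for n in("scene","top"):
    cv2.imwrite(f"pics/{n}0.png",snapshot(n)); c=camera_info(n); print(n,c)
s=get_state(); print(s)
E
```

```text
pics
scene {'fx': 364.3736245616755, 'fy': 364.3736245616755, 'cx': 314.4003216400052, 'cy': 199.21509430860976, 'k1': 0.023725764656258093, 'position': array([1.14399668, 0.3632222 , 0.85441662]), 'rotation': array([ 42.85071354,   0.60124305, 120.24201506])}
top {'fx': 374.87197609708716, 'fy': 374.87197609708716, 'cx': 317.18402379959514, 'cy': 204.2366733141619, 'k1': -0.04694313846745538, 'position': array([ 0.33931637, -0.00336623,  1.01633051]), 'rotation': array([  9.467354  ,  -0.64083054, -89.91483357])}
{'clock': 0.1, 'joint_pos': array([-6.35406231e+01,  1.38285011e+01,  2.21609220e-01,  7.65004985e+01,
       -7.50644857e-04,  9.00008652e+01]), 'joint_vel': array([ 0.01579416, -0.09494011,  0.09393573, -0.00481367,  0.04501675,
        0.04709385]), 'tau': array([ 4.02042324e-04, -3.73138976e+01,  2.53009772e+01,  1.08371905e-02,
       -3.30485591e-05, -9.38028364e-06]), 'eef_pos': array([ 0.22253043, -0.44712951,  0.23049774]), 'eef_rot': array([ 1.79999248e+02,  1.07390395e-01, -6.35414883e+01]), 'wrist_force': array([ 0.21783648,  0.39366792, -0.34727661]), 'torque': array([-0.00258302,  0.01398678,  0.04327194]), 'grip_width': 0.08526079125084096}
```

View pics/scene0.png

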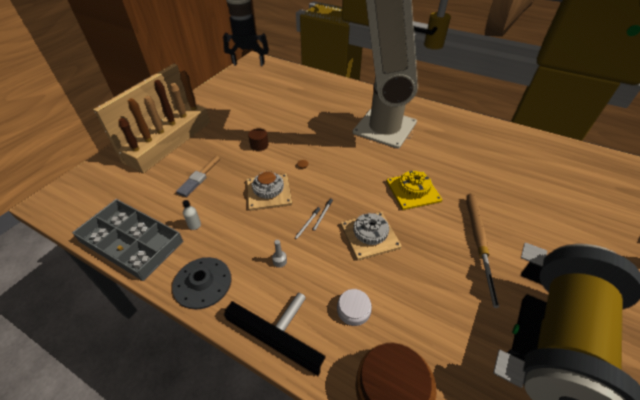

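View pics/top0.png

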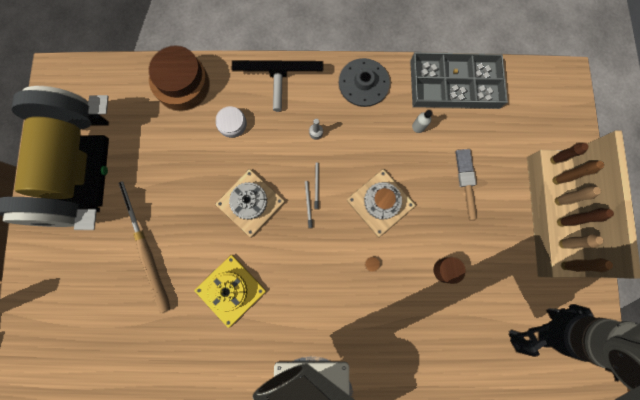

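Top view: the chuck holding the lid is at (381,201), on the right. The empty chuck is at (249,200) and the yellow one at (231,290), which is not meant. The small lid-like disc lies loose at (373,263), so the larger one, in the jaws at (384,199), is meant. I'll check this in an enlarged crop and measure.

```bash
cat > h.py <<'E'
import numpy as np, cv2
from scipy.spatial.transform import Rotation as R
from plant import *
def rot(c):
    r=np.asarray(c["rotation"],float)
    return r if r.shape==(3,3) else R.from_euler("xyz",r,degrees=True).as_matrix()
def proj(c,P):
    q=(np.atleast_2d(P)-c["position"])@rot(c)
    s=np.c_[q[:,0]/-q[:,2],-q[:,1]/-q[:,2]]
    s=s*(1+c["k1"]*(s**2).sum(1,keepdims=True))
    return s*[c["fx"],c["fy"]]+[c["cx"],c["cy"]]
def back(c,uv,z):
    d=(np.atleast_2d(uv).astype(float)-[c["cx"],c["cy"]])/[c["fx"],c["fy"]]
    s=d.copy()
    for _ in range(20): s=d/(1+c["k1"]*(s**2).sum(1,keepdims=True))
    ray=np.c_[s[:,0],-s[:,1],-np.ones(len(s))]@rot(c).T
    p=c["position"]; return p+ray*((z-p[2])/ray[:,2])[:,None]
E
python3 - <<'E'
from h import *
im=cv2.imread("pics/top0.png"); c=camera_info("top")
cv2.imwrite("pics/topcrop.png",cv2.resize(im[155:275,320:460],None,fx=5,fy=5,interpolation=cv2.INTER_CUBIC))
print(back(c,[[381,201]],.05),back(c,[[249,200]],.05), back(c,[[384,199]],.073), back(c,[[373,263],[450,270],[309,204],[317,185]],.01))
E
```

```text
[[ 0.50966305 -0.18151047  0.05      ]] [[0.51112763 0.16453967 0.05      ]] [[ 0.510848   -0.18514606  0.073     ]] [[ 0.34903828 -0.16322545  0.01      ]
 [ 0.33005826 -0.36982625  0.01      ]
 [ 0.50773432  0.00790145  0.01      ]
 [ 0.56069824 -0.01378778  0.01      ]]
```

View pics/topcrop.png

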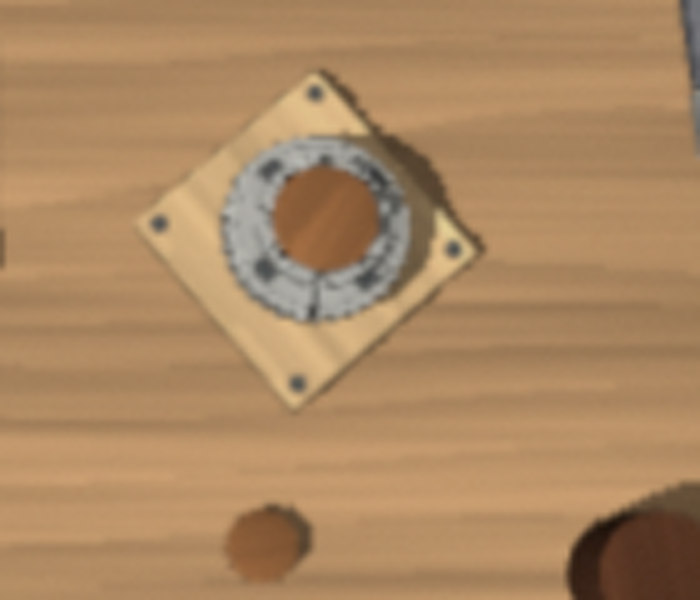

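The crop confirms it: the lid sits in the jaws of the right-hand chuck, with the dark line and screw at crop (315,300), towards the robot. The small disc at crop (265,540) is loose on the bench. Next I'll look closer with the wrist camera.

```bash
python3 - <<'E'
from h import *
s=get_state();c=camera_info("wrist"); T=R.from_euler("xyz",s["eef_rot"],degrees=True).as_matrix()
o=T.T@(c["position"]-s["eef_pos"]); print("cam in tool",o, T.T@rot(c), c["fx"],c["cx"],c["cy"],c["k1"])
command_gripper(0.0)
print(get_state()["clock"],get_state()["grip_width"])
# viewing pose: ring centre in view
yaw=-20
Tn=R.from_euler("xyz",[180,0,yaw],degrees=True).as_matrix()
C=np.array([.51,-.1815,.05]); v=Tn@(T.T@rot(c))@[0,0,-1]
cam=C-v*0.27
p=cam-Tn@o; print("tcp",p,inverse_kinematics(p,[180,0,yaw]))
move_pose(p,[180,0,yaw])
c=camera_info("wrist");im=snapshot("wrist");cv2.imwrite("pics/w1.png",im)
np.save("w1.npy",c,allow_pickle=True);print(get_state()["clock"],get_state()["eef_pos"])
E
```

```text
cam in tool [-0.00055543 -0.07703295 -0.14307023] [[ 9.99999640e-01 -4.89388131e-04  6.92939943e-04]
 [-2.56718457e-04 -9.53101718e-01 -3.02650043e-01]
 [ 8.08555589e-04  3.02649756e-01 -9.53101501e-01]] 276.0757324927558 323.7212322862066 201.4716003322271 0.009435123689104014
0.8667 -0.0003637609330021783
tcp [ 0.51229927 -0.17735379  0.16426717] [-19.09543195  20.65186387  -0.40059512  68.947541     0.
  90.90456805]
2.4083 [ 0.5119637  -0.17850694  0.16457513]
```

View pics/w1.png

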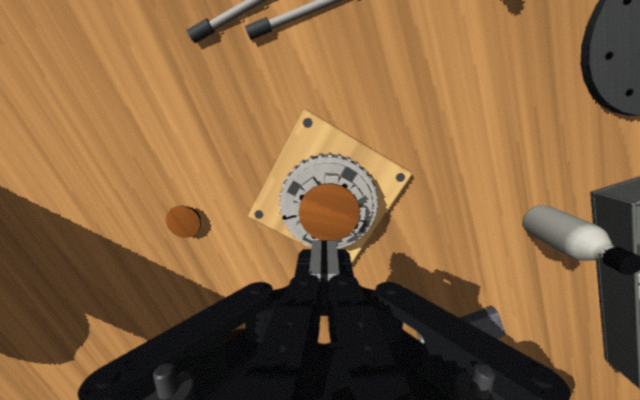

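The wrist view shows the lid at (330,212), the ring around (328,202), the line and screw near (290,217), and foot corners at (305,110), (412,177) and (248,214). I'll fit the centre and yaw from this picture and check them against the top view.

```bash
python3 - <<'E'
from h import *
c=np.load("w1.npy",allow_pickle=True).item(); im=cv2.imread("pics/w1.png")
cw=back(c,[[305,110],[412,177],[248,214]],.015); print("corners w",cw.round(4))
print("sides",np.linalg.norm(cw[0]-cw[1]),np.linalg.norm(cw[0]-cw[2]),"centre",(cw[1]+cw[2])/2)
t=camera_info("top"); k=lambda x,y:[320+(x+.5)/5-.5,155+(y+.5)/5-.5]
ct=back(t,[k(320,70),k(484,248),k(295,411),k(135,222)],.015); print("corners t",ct.round(4),ct.mean(0), np.linalg.norm(np.roll(ct,1,0)-ct,axis=1))
print("lid t",back(t,[k(328,218)],.073),"lid w",back(c,[[330,211.5]],.073))
print("line t",back(t,[k(314,303)],.053), "w",back(c,[[290,217]],.053))
cv2.imwrite("pics/w1c.png",cv2.resize(im[100:260,235:425],None,fx=4,fy=4,interpolation=cv2.INTER_CUBIC))
E
```

```text
corners w [[ 0.5215 -0.0953  0.015 ]
 [ 0.6051 -0.199   0.015 ]
 [ 0.4208 -0.177   0.015 ]]
sides 0.13322914641115388 0.12966663870194026 centre [ 0.51293603 -0.18800434  0.015     ]
corners t [[ 0.6068 -0.1977  0.015 ]
 [ 0.5073 -0.2847  0.015 ]
 [ 0.4184 -0.179   0.015 ]
 [ 0.521  -0.0942  0.015 ]] [ 0.51338583 -0.18890828  0.015     ] [0.13434183 0.13215695 0.13815737 0.13304389]
lid t [[ 0.51294711 -0.18830173  0.073     ]] lid w [[ 0.51445879 -0.18594649  0.073     ]]
line t [[ 0.47163627 -0.18362525  0.053     ]] w [[ 0.47350248 -0.18472522  0.053     ]]
```

View pics/w1c.png

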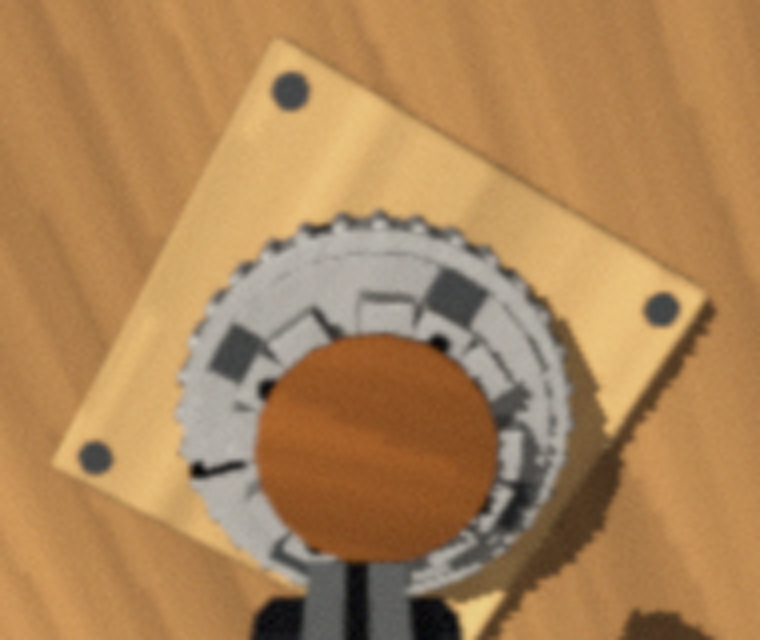

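The two views agree. The ring axis is at about (0.513, -0.188), the foot sides measure about 0.133 m against 0.135, and the line lies at about 174°, on the foot's diagonal as described.

Plan: close the fingers and hold the slim 22 mm side tangent to the rim, with the wrist camera on the chuck side so it can watch the screw. Sweep anticlockwise under light force control, lifting off and unwinding the wrist between passes. Contact first.

```bash
cat >> h.py <<'E'
C=np.array([.513,-.188]); Z=.029
def pose(phi,r,z=Z):
    a=np.radians(phi); y=(phi+90+180)%360-180
    return [C[0]+r*np.cos(a),C[1]+r*np.sin(a),z],[180,0,y]
def frc(phi,b=0):
    a=np.radians(phi); f=get_state()["wrist_force"]-b
    return f[0]*np.cos(a)+f[1]*np.sin(a), -f[0]*np.sin(a)+f[1]*np.cos(a)   # outward, tangential
E
python3 - <<'E'
from h import *
phi=-180
p,o=pose(phi,.085,.12); print(inverse_kinematics(p,o))
move_pose(p,o); p,o=pose(phi,.085); line_to(p,.12); dwell(.2)
s=get_state(); print(s["clock"],s["eef_pos"],s["joint_pos"],s["wrist_force"])
b=s["wrist_force"]; np.save("b.npy",b)
r=.068
while True:
    p,o=pose(phi,r); line_to(p,.08); s=get_state()
    f=frc(phi,b); rr=np.hypot(*(s["eef_pos"][:2]-C)); print(round(r,4),round(rr,4),np.round(f,2),s["clock"])
    if f[0]>5 or r<.054: break
    r-=.001
np.save("w2.npy",camera_info("wrist"),allow_pickle=True)
cv2.imwrite("pics/w2.png",snapshot("wrist")); cv2.imwrite("pics/t2.png",cv2.resize(snapshot("top")[155:275,320:460],None,fx=5,fy=5,interpolation=cv2.INTER_CUBIC))
E
```

```text
[-23.71359489  14.87387525 -15.76280298  59.36332177   0.
 156.28640511]
4.575 [ 0.42868045 -0.18830723  0.02980286] [-2.37135681e+01  2.13639431e+01 -2.24897976e+01  4.60434947e+01
 -1.48269345e-03  1.56284867e+02] [ 0.22456713 -0.27204261  0.18720314]
0.068 0.0677 [-0.15  0.07] 4.9417
0.067 0.0674 [ 0.35 -1.55] 5.1917
0.066 0.066 [ 0.25 -0.67] 5.4417
0.065 0.0649 [-0.1  -0.62] 5.6917
0.064 0.0639 [-0.11 -0.24] 5.9417
0.063 0.0629 [-1.03 -0.48] 6.1917
0.062 0.0619 [ 0.59 -0.48] 6.4417
0.061 0.0609 [-0.49 -0.72] 6.6917
0.06 0.0606 [ 2.87 -0.5 ] 6.9417
0.059 0.0605 [ 5.67 -0.44] 7.1917
```

View pics/w2.png

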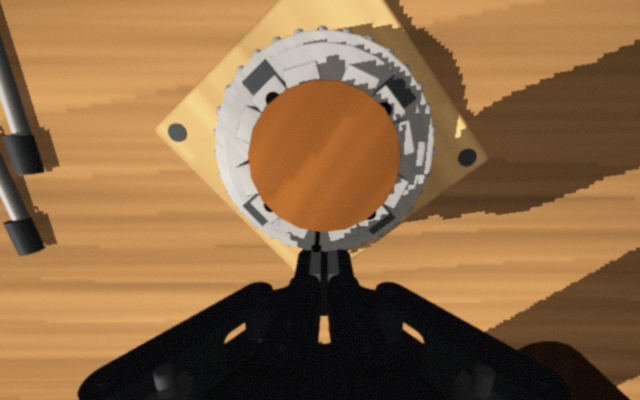

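Contact came at r ≈ 0.061 (50 mm rim plus 11 mm half finger), with a stiffness of about 3 N/mm. The whole ring shows in the wrist view; the line and screw are at (317,238), next to the finger. I'll make a short trial sweep of 40°.

```bash
cat >> h.py <<'E'
def sweep(phi0,phi1,rc,b,step=10,F=10.,vel=.08,log=True):
    """anticlockwise arc with radial force feedback; returns last commanded radius"""
    n=max(1,int(np.ceil((phi1-phi0)/step)))
    for ph in np.linspace(phi0,phi1,n+1)[1:]:
        p,o=pose(ph,rc); line_to(p,vel,o)
        fn,ft=frc(ph,b); s=get_state()
        if log: print(round(ph,1),round(rc*1e3,2),"r",round(np.hypot(*(s["eef_pos"][:2]-C))*1e3,2),"fn %.1f ft %.1f t %.2f"%(fn,ft,s["clock"]))
        if fn>40: raise SystemExit("force")
        rc=float(np.clip(rc+np.clip(.00015*(fn-F),-.0006,.0006),.053,.064))
    return rc
E
python3 - <<'E'
from h import *
b=np.load("b.npy"); phi=-180
p,o=pose(phi,.0578); line_to(p,.05); print(frc(phi,b))
rc=sweep(-180,-140,.0578,b); print(rc)
np.save("w3.npy",camera_info("wrist"),allow_pickle=True)
cv2.imwrite("pics/w3.png",snapshot("wrist"))
E
```

```text
(np.float64(7.568081271439187), np.float64(0.8561938620083054))
-170.0 57.8 r 60.56 fn 8.0 ft 0.1 t 7.87
-160.0 57.5 r 60.57 fn 8.1 ft -0.9 t 8.19
-150.0 57.22 r 60.55 fn 9.0 ft -0.2 t 8.52
-140.0 57.06 r 60.57 fn 10.3 ft -0.7 t 8.84
0.05711432018102033
```

View pics/w3.png

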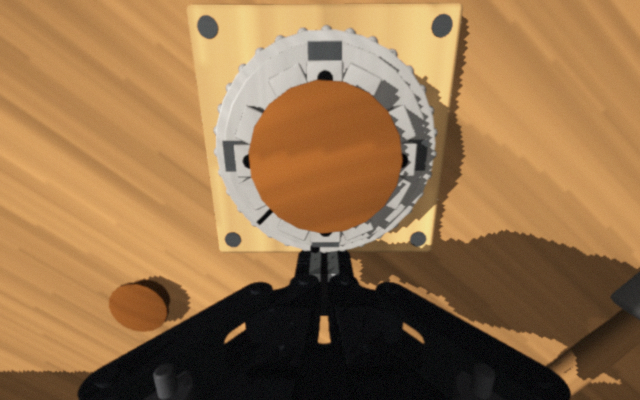

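```bash
python3 - <<'E'
from h import *
for n in (2,3):
    c=np.load(f"w{n}.npy",allow_pickle=True).item()
    for a in (174,-186+40,-186+30,-186+20): 
        A=np.radians(a); print(n,a,proj(c,[C[0]+.045*np.cos(A),C[1]+.045*np.sin(A),.050]).round(0))
a=cv2.imread("pics/w2.png")[190:270,230:410]; b=cv2.imread("pics/w3.png")[190:270,230:410]
cv2.imwrite("pics/c23.png",cv2.resize(np.vstack([a,b]),None,fx=3.7,fy=3.7,interpolation=cv2.INTER_CUBIC))
E
```

```text
2 174 [[315. 245.]]
2 -146 [[377. 231.]]
2 -156 [[363. 238.]]
2 -166 [[347. 243.]]
3 174 [[257. 221.]]
3 -146 [[316. 247.]]
3 -156 [[300. 244.]]
3 -166 [[285. 239.]]
```

View pics/c23.png

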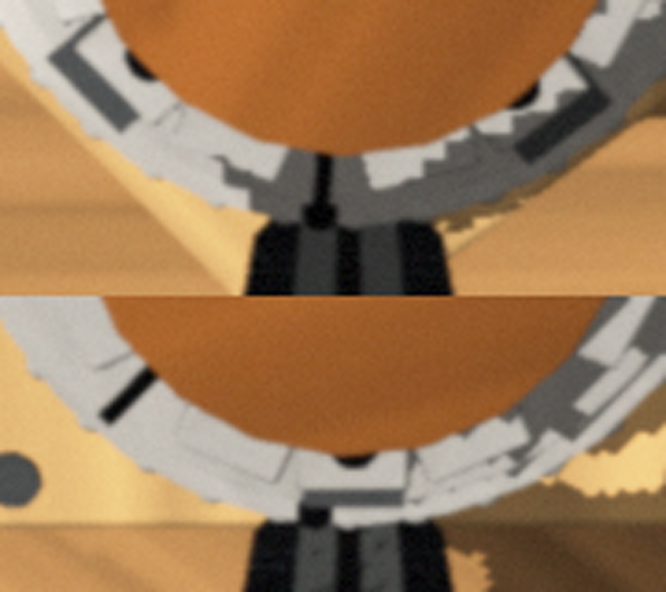

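There was no slip: the screw is still just ahead of the finger at about (315,249), predicted (316,247), and the ring moved the full 40°. I'll continue this pass to 300°.

```bash
python3 - <<'E'
from h import *
b=np.load("b.npy"); 
rc=sweep(-140,120,.0570,b,F=11); print(rc)
np.save("w4.npy",camera_info("wrist"),allow_pickle=True)
cv2.imwrite("pics/w4.png",snapshot("wrist")); print(get_state()["joint_pos"])
E
```

```text
-130.0 57.0 r 60.59 fn 9.9 ft -1.0 t 9.22
-120.0 56.84 r 60.61 fn 10.9 ft -1.0 t 9.54
-110.0 56.82 r 60.66 fn 10.1 ft -0.1 t 9.87
-100.0 56.69 r 60.72 fn 10.7 ft 0.0 t 10.19
-90.0 56.64 r 60.79 fn 10.0 ft -0.8 t 10.52
-80.0 56.5 r 60.81 fn 9.0 ft -0.2 t 10.84
-70.0 56.2 r 60.88 fn 8.8 ft -0.2 t 11.17
-60.0 55.88 r 60.89 fn 9.1 ft 0.2 t 11.49
-50.0 55.6 r 60.93 fn 10.3 ft -0.5 t 11.82
-40.0 55.5 r 60.98 fn 9.2 ft -0.4 t 12.14
-30.0 55.22 r 60.99 fn 9.2 ft -1.2 t 12.47
-20.0 54.95 r 60.99 fn 10.5 ft -0.4 t 12.79
-10.0 54.87 r 60.97 fn 10.0 ft -1.2 t 13.12
0.0 54.72 r 60.97 fn 9.0 ft 0.4 t 13.44
10.0 54.42 r 60.91 fn 10.8 ft -1.0 t 13.77
20.0 54.39 r 60.86 fn 10.2 ft -0.3 t 14.09
30.0 54.28 r 60.8 fn 11.1 ft -0.8 t 14.42
40.0 54.3 r 60.73 fn 10.8 ft -1.0 t 14.74
50.0 54.27 r 60.64 fn 12.0 ft 0.1 t 15.07
60.0 54.43 r 60.59 fn 13.5 ft -0.6 t 15.39
70.0 54.8 r 60.51 fn 12.4 ft -0.5 t 15.72
80.0 55.01 r 60.48 fn 13.8 ft -1.0 t 16.04
90.0 55.43 r 60.43 fn 12.8 ft -1.4 t 16.37
100.0 55.7 r 60.4 fn 13.4 ft -1.6 t 16.69
110.0 56.06 r 60.39 fn 11.8 ft -0.8 t 17.02
120.0 56.18 r 60.41 fn 11.4 ft -0.4 t 17.34
0.056247241842788585
[ -15.89519948   24.75573373  -17.01873478   48.48279918    0.42331017
 -136.03569708]
```

View pics/w4.png

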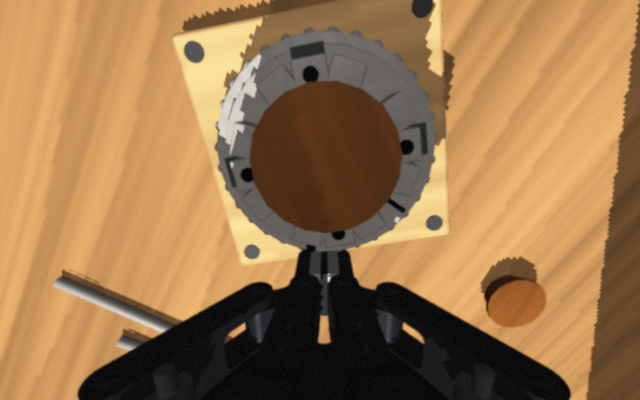

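The screw is at (312,247), still beside the finger. Contact radius stayed within 60.4–61.0 mm, so the centre is good to about 0.3 mm. Now I'll retract, unwind and measure the screw between passes.

```bash
python3 - <<'E'
from h import *
p,o=pose(120,.085); line_to(p,.1); p,o=pose(120,.085,.11); line_to(p,.15)
np.save("w5.npy",camera_info("wrist"),allow_pickle=True)
cv2.imwrite("pics/w5.png",snapshot("wrist"))
phi=-190
p,o=pose(phi,.085,.11); print(inverse_kinematics(p,o)); 
move_pose(p,o); p,o=pose(phi,.085); line_to(p,.15); dwell(.2)
s=get_state(); print(s["clock"],s["joint_pos"][5],s["wrist_force"])
E
python3 - <<'E'
import cv2
im=cv2.imread("pics/w5.png"); cv2.imwrite("pics/w5c.png",cv2.resize(im[40:240,220:430],None,fx=2.9,fy=2.9,interpolation=cv2.INTER_CUBIC))
E
```

```text
[-21.97646873  15.00905113 -17.27173656  57.7192123    0.
 168.02353127]
23.8083 168.02120581361294 [-0.26082552 -0.37810151 -0.74612259]
```

View pics/w5c.png

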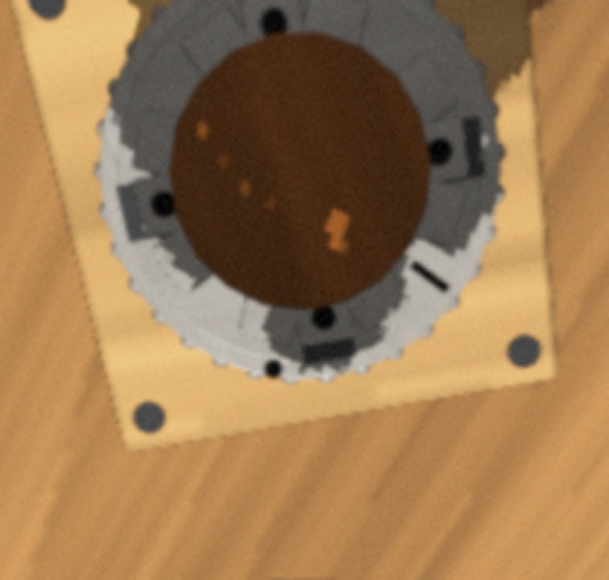

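```bash
cat >> h.py <<'E'
def ang(c,uv,z):
    q=back(c,[uv],z)[0][:2]-C; return np.degrees(np.arctan2(q[1],q[0])),np.hypot(*q)*1e3
E
python3 - <<'E'
from h import *
c=np.load("w5.npy",allow_pickle=True).item(); k=lambda x,y:[220+(x+.5)/2.9-.5,40+(y+.5)/2.9-.5]
print("screw",ang(c,k(273,369),.050),"line",ang(c,k(430,277),.053),"line ends",ang(c,k(414,264),.053),ang(c,k(446,290),.053))
E
```

```text
screw (np.float64(111.72432859610856), np.float64(46.266571473757985)) line (np.float64(174.4801241362102), np.float64(39.09709929014432)) line ends (np.float64(174.74929559021587), np.float64(34.04926587708862)) (np.float64(174.26985755571076), np.float64(44.194629935044745))
```

The screw is at 111.7° (r 46 mm) and the line at 174.4°, so the ring has turned 297° of the 300° swept. Second pass: 310°.

```bash
python3 - <<'E'
from h import *
b=get_state()["wrist_force"]; b[:]=np.load("b.npy")
phi=-190
p,o=pose(phi,.064); line_to(p,.1); p,o=pose(phi,.0572); line_to(p,.05); print(frc(phi,b))
rc=sweep(-190,120,.0572,b,F=11,log=False); print(rc,frc(120,b),get_state()["clock"])
p,o=pose(120,.085); line_to(p,.1); p,o=pose(120,.085,.11); line_to(p,.15)
np.save("w6.npy",camera_info("wrist"),allow_pickle=True)
cv2.imwrite("pics/w6.png",snapshot("wrist"))
im=cv2.imread("pics/w6.png"); cv2.imwrite("pics/w6c.png",cv2.resize(im[40:240,220:430],None,fx=2.9,fy=2.9,interpolation=cv2.INTER_CUBIC))
print(get_state()["clock"])
E
```

```text
(np.float64(5.8629648651525725), np.float64(-0.3887554554877297))
0.05606018893386252 (np.float64(9.207352522951616), np.float64(-0.061901330353155704)) 34.525
35.7
```

View pics/w6c.png

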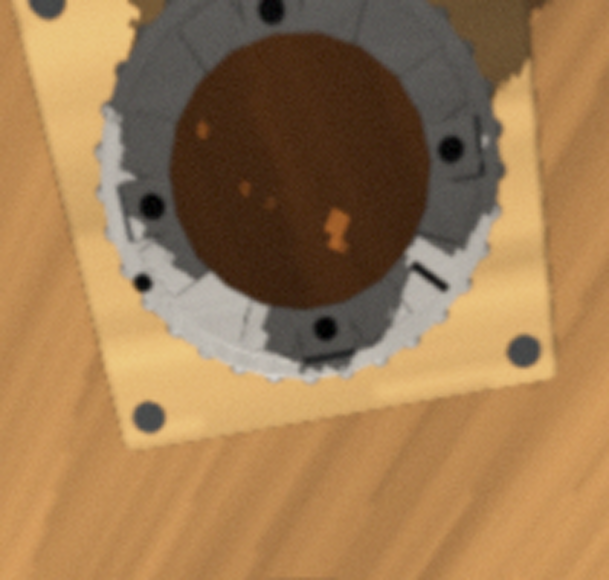

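```bash
python3 - <<'E'
from h import *
c=np.load("w6.npy",allow_pickle=True).item(); k=lambda x,y:[220+(x+.5)/2.9-.5,40+(y+.5)/2.9-.5]
a,rr=ang(c,k(143,283),.050); print("screw",a,rr); rem=174.4-a; print("remaining",rem)
assert 90<rem<130
b=np.load("b.npy"); phi=125-rem
p,o=pose(phi,.085,.11); move_pose(p,o); p,o=pose(phi,.085); line_to(p,.15)
p,o=pose(phi,.064); line_to(p,.1); p,o=pose(phi,.056); line_to(p,.05); print(phi,frc(phi,b))
rc=sweep(phi,phi+rem-4,.0556,b,F=10); np.save("st.npy",[phi+rem-4,rc])
np.save("w7.npy",camera_info("wrist"),allow_pickle=True)
im=snapshot("wrist"); cv2.imwrite("pics/w7.png",im)
cv2.imwrite("pics/w7c.png",cv2.resize(im[110:270,280:440],None,fx=3.6,fy=3.6,interpolation=cv2.INTER_CUBIC))
print(get_state()["clock"])
E
```

```text
screw 62.341918756082634 45.56404783945706
remaining 112.05808124391737
12.941918756082629 (np.float64(8.054038609303069), np.float64(0.22498528823765818))
22.8 55.6 r 60.84 fn 9.9 ft -0.2 t 38.99
32.6 55.58 r 60.8 fn 10.2 ft -1.3 t 39.32
42.4 55.61 r 60.75 fn 9.6 ft -0.1 t 39.64
52.2 55.55 r 60.7 fn 10.7 ft -0.9 t 39.97
62.1 55.65 r 60.64 fn 11.8 ft -0.1 t 40.29
71.9 55.92 r 60.58 fn 11.3 ft 0.1 t 40.62
81.7 56.11 r 60.54 fn 12.2 ft -0.4 t 40.94
91.5 56.44 r 60.51 fn 11.2 ft -0.9 t 41.27
101.4 56.62 r 60.48 fn 11.6 ft -0.4 t 41.59
111.2 56.85 r 60.48 fn 11.0 ft -0.8 t 41.92
121.0 57.0 r 60.5 fn 8.7 ft -0.7 t 42.24
42.2917
```

View pics/w7c.png

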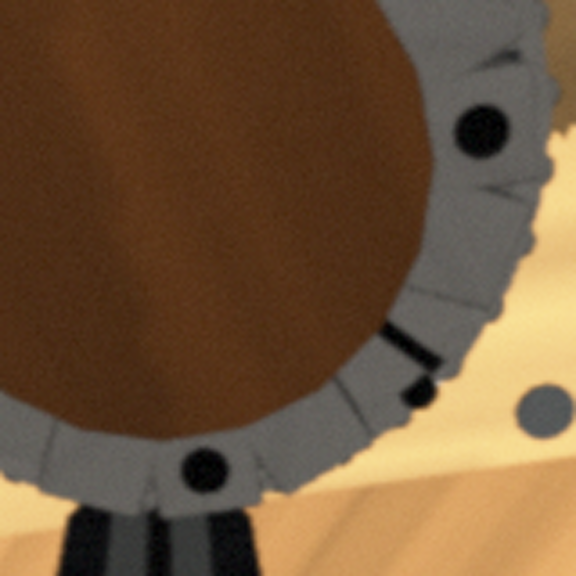

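```bash
cat > fin.py <<'E'
from h import *
import sys
def k(x,y): return [280+(x+.5)/3.6-.5,110+(y+.5)/3.6-.5]
E
python3 - <<'E'
from fin import *
c=np.load("w7.npy",allow_pickle=True).item()
l=ang(c,k(437,362),.053); l2=ang(c,k(388,330),.053); s=ang(c,k(419,391),.050); print(l,l2,s)
E
```

```text
(np.float64(175.1598753188079), np.float64(43.66808167418569)) (np.float64(174.56557683038142), np.float64(35.89641949678931)) (np.float64(169.1674992571953), np.float64(46.02401049767109))
```

The screw is at 169.2° and the line at 174.4–175°, so about 5.5° remains. I'll finish that, then retract straight out and check.

```bash
python3 - <<'E'
from fin import *
b=np.load("b.npy"); phi,rc=np.load("st.npy")
rc=sweep(phi,phi+5.6,rc,b,step=6,F=11); phi+=5.6
p,o=pose(phi,.085); line_to(p,.06); p,o=pose(phi,.085,.11); line_to(p,.15); dwell(.2)
np.save("w8.npy",camera_info("wrist"),allow_pickle=True); im=snapshot("wrist"); cv2.imwrite("pics/w8.png",im)
cv2.imwrite("pics/w8c.png",cv2.resize(im[70:210,300:440],None,fx=4,fy=4,interpolation=cv2.INTER_CUBIC)); print(get_state()["clock"],get_state()["wrist_force"])
E
```

```text
126.6 56.8 r 60.49 fn 9.0 ft -0.9 t 42.54
44.1 [ 1.40889645 -0.40735296  0.31085147]
```

View pics/w8c.png

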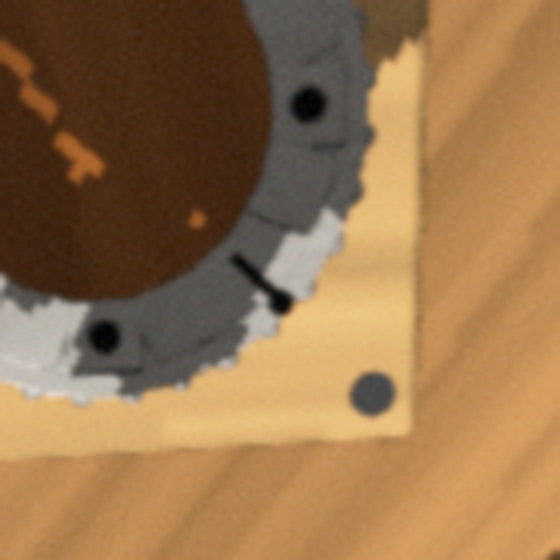

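```bash
python3 - <<'E'
from h import *
k=lambda x,y:[300+(x+.5)/4-.5,70+(y+.5)/4-.5]
c=np.load("w8.npy",allow_pickle=True).item()
print(ang(c,k(281,302),.05),ang(c,k(235,258),.053),ang(c,k(268,289),.053))
line_to([.36,-.16,.28],.2)
cv2.imwrite("pics/t9.png",snapshot("top")); cv2.imwrite("pics/s9.png",snapshot("scene"));print(get_state()["clock"])
a=cv2.imread("pics/top0.png");b=cv2.imread("pics/t9.png");cv2.imwrite("pics/cmp.png",np.vstack([a[40:330],b[40:330]]))
E
```

```text
(np.float64(174.64605084048887), np.float64(45.93601257608301)) (np.float64(174.4875409607928), np.float64(33.9821902543336)) (np.float64(174.61485663735448), np.float64(42.03700446827215))
45.3583
```

View pics/cmp.png

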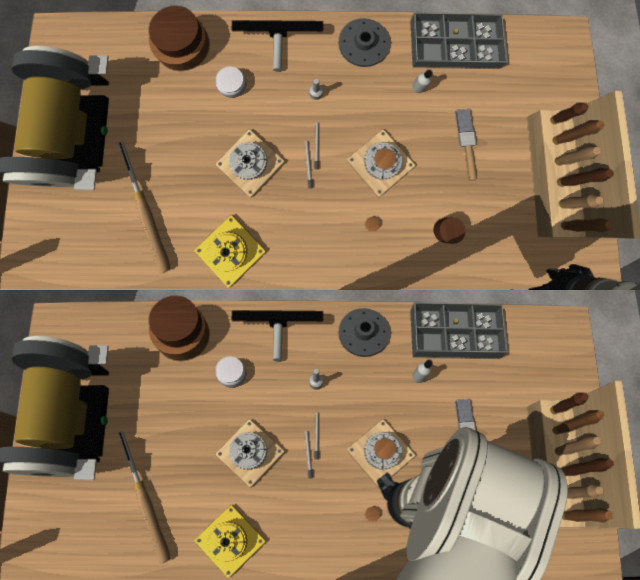

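View pics/s9.png

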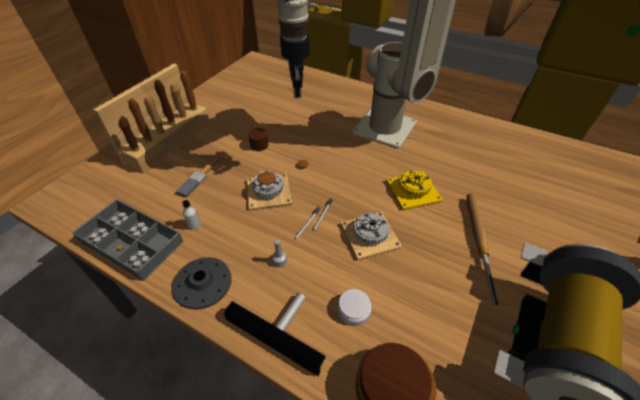

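The screw is at 174.6° and the line at 174.5–174.6°, after two turns counted across the passes (297° + 311° + 112° = 720°). The lid is at its old place in the top view, (384,450) in the stacked picture. In the top and scene views everything else is where it was, and the robot is clear.

```bash
python3 -c "
from plant import *
sign_off(); print(get_state()['clock'])"
```

```text
the job is handed in; nothing more can be done
the job is handed in; nothing more can be done
```

The ring of the right-hand chuck, the one holding the lid, has been turned two full turns anticlockwise, and I've handed the job in. I did it with the closed fingertip against the knurl at about 10 N, in three passes.

- **Screw:** it ended at 174.6°, and the line on the face is at 174.5–174.6°. The turn measured from the screw's position came to 297° + 311° + 112° = 720°. The finger slipped slightly, about 3° in the first pass, and the last 5.5° was corrected by camera.
- **Jaws and lid:** the jaws had visibly moved outward. The lid was still in its place between them, and nothing but the ring was touched. I did not test directly that the lid is loose.
- **Everything else:** comparing the top views before and after, the empty chuck, the bars and the other things in view had not moved. The arm hid part of the brush and the dark round blank from above, but both looked in place in the scene view.
- **Limits:** the clock read about 45 s at hand-in. The highest contact force I logged was about 14 N, but I did not log the forces during the second pass.

No check failed or disagreed.

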